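# Heft two castings and present the sound one to the scanner

## Robot

A 6-joint arm with a two-finger parallel gripper is mounted at the origin on the work surface. World frame = base frame: x ahead of the robot, y to its left, z up, the work surface at z = 0. Lengths are in m, angles in rad, forces in N, time in s.
With the tool pointing down it reaches from about 0.35 to 0.975 m from the base axis. Payload 4.9 kg.
Tool frame: the origin (TCP) lies between the finger pads; the fingertips stand 14 mm ahead of it and the grasp point (between the pads) lies 5 mm behind it (manip.tcp_to_tips is the distance from the TCP to the fingertips, in m); z points along the fingers, y is the line along which they close (so a half turn about z gives the same grasp; the last joint's range is limited). The gripper opens to 85 mm and grips with 20 to 120 N. Pads are 22 mm wide; open, the fingers measure 114 mm over their backs; the gripper's body (76 mm by 85 mm) begins 54 mm behind the grasp point. The pads swing forward as they close: fully open they stand 13 mm farther back than shut.
Start: joints at [-1.287, 0.053, 1.613, -0, 1.476, -0.119], TCP at [0.245, -0.575, 0.245] pointing down, gripper open.
Joint ranges: [-3.01, 3.01], [-1.01, 2.22], [0.06, 2.58], [-1.02, 4.17], [0.09, 2.62], [-3.14, 3.14]. Speed limits (rad/s): [2.57, 2.57, 3.14, 3.14, 3.14, 3.14].

## Interface

Orientations are given as a unit quaternion [w, x, y, z].
In Python, from plant import manip gives the robot as it stands.
- The arm moves only by the tool servo_tool, never from a script. Its argument "moves" is a list that holds one entry, the list of rows, each a list of 7 numbers: the shift along the tool's x, y, z in mm, then the turn, a rotation vector about the tool's x, y, z in degrees, then the finger opening in mm, from 0 to 85.4. In form: [[[x, y, z, ax, ay, az, fingers], ...]]. A call has 1 to 12 rows; each row shifts and turns the commanded pose from where the row before left it, along the tool's axes as they then stand; what a row does not reach is not made up. A row lasts 1/8 s, in which the tool goes at most 62.5 mm and 10.7 degrees, less where a joint would pass 70% of its speed; a pose out of reach is approached as far as the arm can. A call with a gripper value outside its range is refused whole. The fingers move at their own pace and stop on an object; the grip force is fixed at half the most. Time passes only in rows, so rows that do not move let the fingers close. It gives the time, the measured TCP pose, the force, the opening and the grip force at its end, in the units of the state.
- manip.state(): the state, without advancing time (a new reading comes with each control period).
- manip.grab_frame(name): name is "scene" or "side" or "wrist"; returns a dict with "image" (384x512x3 uint8, blue, green, red), "mtx" (3x3 intrinsics, pixels), "eye" and "rotation" of the camera in the world. Camera axes: x right, y down, z forward; pixel columns grow to the right and rows downward; lengths in m; the calibration is good to about 2 mm. A picture is of the moment at which its call begins. There is no depth.
- manip.job_done(): hands the job in; it is judged then, once.
The state is a dict: "time": time; "joint_pos": joint angles; "joint_vel": joint speeds; "joint_efforts": joint torques, N m; "tool_pos": TCP position; "tool_rot": TCP orientation; "contact_force": force on the tool from outside, world axes, zero at the start; "ft_torque": the same for the moment, N m; "gripper_width": opening from 0.0 (shut) to 1.0 (fully open); "grasp_force": force on a finger pad.
Only numpy, scipy, OpenCV 4.12 (cv2) and the standard library are available. Lean on these libraries where they do the work, as an engineer would, in place of code of your own. Each camera call takes 0.05 s, during which the arm holds its last target. There are 200 camera calls.

## Task

Two look-alike castings stand upright in the blue nest, one of them sound and the other hollow: heft both, lifting each at least a centimetre, to feel which is heavier, and leave the lighter one seated in its bore. Draw the heavier one out and tilt it so that its foot squarely faces the scanner's inclined round window, centred on it, the foot about 6 cm from the glass, without a casting touching the scanner. The job finishes while the robot still holds it there steadily in the air; leave everything else where it is.

Things in the scene. Friction and masses are not known exactly. Their poses are not given: they have to be found in the camera images.
- casting_p: one of two look-alike aluminium castings (one about 0.47-0.57 kg, one hollow, 0.24-0.30 kg; which is which cannot be seen). Round about its z: foot 40 mm diameter, z 0-40 mm; flange 62 mm, z 40-50; barrel 44 mm, z 50-114 (grip here; 3 mm ribs up to z 61). Origin: centre of foot's underside, z to the top. Balance point z 60. Starts upright, loose in a bore of the nest; may be gripped firmly
- casting_q: the other of two look-alike aluminium castings (one about 0.47-0.57 kg, one hollow, 0.24-0.30 kg; which is which cannot be seen). Round about its z: foot 40 mm diameter, z 0-40 mm; flange 62 mm, z 40-50; barrel 44 mm, z 50-114 (grip here; 3 mm ribs up to z 61). Origin: centre of foot's underside, z to the top. Balance point z 60. Starts upright, loose in a bore of the nest; may be gripped firmly
- casting_p_foot (a point): centre of the underside of casting_p's foot
- casting_q_foot (a point): centre of the underside of casting_q's foot
- casting_p_barrel (a point): on the axis of casting_p, 85 mm above its foot's underside: a good place to grip its barrel
- casting_q_barrel (a point): on the axis of casting_q, 85 mm above its foot's underside: a good place to grip its barrel
- nest: fixed blue block 100 x 240 x 45 mm (x, y, z) on the bench; origin at the centre of its underside, z up. Two round bores, 43 mm wide, 35 mm deep, on its y axis 70 mm either side of the middle; the castings' feet stand on their floors, 10 mm above the bench (flange then 5 mm above the block)
- scanner: fixed bench scanner, blue inclined panel 150 x 160 x 30 mm on a white and grey stand, 128 mm tall in all, footprint about 150 x 160 mm; origin at the centre of its underside, z up; it faces its own -x, roughly the robot
- window: round glass window (60 mm) in a black surround (76 mm) and white light ring (100 mm) in the middle of the scanner's panel. Origin at the centre of the window, on the panel's face, 85 mm above the bench; its z axis is the line of sight, square out of the glass, leaning 35 degrees from vertical towards the robot's side (the scanner's own -x)
- ring_gauge: dark steel ring, 60 mm across, 18 mm high; bystander; origin at the centre of its underside
- end_cap: round cast aluminium cap, 68 mm across, 32 mm high; bystander; origin at the centre of its underside
- mouse: black computer mouse, 105 x 60 x 32 mm; bystander; origin at the centre of its underside
- pen_cup: black cup of pens, 76 mm across, 95 mm high, pens up to 140 mm; bystander; origin at the centre of its underside
- gauge_case: small wooden case, 90 x 50 x 22 mm; bystander; origin at the centre of its underside

How it is judged:
On the way, in this order (a step that is already met when the one before it is completed fails the run):
1. the lighter casting has been lifted by the gripper (at least 6 mm, to heft it) while the heavier one stands in the nest (((z of casting_p_barrel in the frame of nest above 0.101 m and contact force between the fingers and casting_p above 0.5 N and contact force between casting_q and nest above 3.8 N) or (z of casting_q_barrel in the frame of nest above 0.101 m and contact force between the fingers and casting_q above 0.5 N and contact force between casting_p and nest above 3.8 N))), for 0.1 s.
2. after that, the heavier casting is drawn wholly out of its bore, the lighter one standing in the nest (((z of casting_p_foot in the frame of nest above 0.05 m and contact force between the fingers and casting_p above 0.5 N and contact force between casting_q and nest between 1 and 3.8 N and z of casting_q in the frame of nest below 0.014 m) or (z of casting_q_foot in the frame of nest above 0.05 m and contact force between the fingers and casting_q above 0.5 N and contact force between casting_p and nest between 1 and 3.8 N and z of casting_p in the frame of nest below 0.014 m))), for 0.1 s.
At the end, for the whole second after the job is handed in: The gripper alone holds the heavier casting still in the air, its axis within 12 degrees of the window's line of sight, the foot's centre within 20 mm of that line (each way across) and 35 to 85 mm from the glass. The lighter one stands let go in its bore, upright, within 4 mm of its depth (((contact force between the fingers and casting_p above 1 N and angle between the z axis of casting_p and the z axis of window, either way round below 0.21 rad and x of casting_p_foot in the frame of window between -0.02 and 0.02 m and y of casting_p_foot in the frame of window between -0.02 and 0.02 m and z of casting_p_foot in the frame of window between 0.035 and 0.085 m and height (world z) of casting_p_foot above 0.08 m and linear speed of casting_p below 0.03 m/s and angular speed of casting_p below 0.3 rad/s and contact force between casting_p and scanner below 0.05 N and contact force between casting_p and nest below 0.05 N and contact force between each of casting_p, the fingers and casting_q below 0.05 N and angle between casting_q's own z axis and vertical below 0.1 rad and contact force between casting_q and nest between 1 and 3.8 N and z of casting_q in the frame of nest below 0.014 m) or (contact force between the fingers and casting_q above 1 N and angle between the z axis of casting_q and the z axis of window, either way round below 0.21 rad and x of casting_q_foot in the frame of window between -0.02 and 0.02 m and y of casting_q_foot in the frame of window between -0.02 and 0.02 m and z of casting_q_foot in the frame of window between 0.035 and 0.085 m and height (world z) of casting_q_foot above 0.08 m and linear speed of casting_q below 0.03 m/s and angular speed of casting_q below 0.3 rad/s and contact force between casting_q and scanner below 0.05 N and contact force between casting_q and nest below 0.05 N and contact force between each of casting_q, the fingers and casting_p below 0.05 N and angle between casting_p's own z axis and vertical below 0.1 rad and contact force between casting_p and nest between 1 and 3.8 N and z of casting_p in the frame of nest below 0.014 m))); the arm keeps its last pose, push and grip.
It fails at once if a casting touches the scanner (contact force between any of casting_p, casting_q and scanner above 0.5 N).
It fails at once if a bystander (ring gauge, end cap, mouse, pen cup, gauge case) is pushed more than 20 mm (distance of any of ring_gauge, end_cap, mouse, pen_cup, gauge_case from where it was at the start of the episode above 0.02 m).
It also fails if it takes over 64 s, if anything falls off the work surface, if the arm or the gripper's body presses on something with over 40 N, if the wrist force passes 120 N, or if a joint passes its speed limit or range.

## Working session

There is one attempt and no reset: what is moved stays moved. The work goes in short steps, Python scripts to look and compute and a tool call to move; the robot and the scene stay as the last step left them, time stands still between calls to the robot, and variables do not carry over. Pictures are saved under pics/ and viewed, at most 10 in all, crops included, and the job is handed in when it is done.

Besides the shell and the picture viewer there is one more tool, called after "Request:" as name(argument=value, ...), one argument or row to a line, values as JSON. servo_tool: Moves the arm, as the interface text tells. Its arguments: {"type":"object","properties":{"moves":{"type":"array"}},"required":["moves"]}

```bash
mkdir -p pics
cat > h.py <<'E'
import numpy as np, cv2, pickle
from plant import manip
def snap(n,tag):
    f=manip.grab_frame(n); cv2.imwrite(f'pics/{tag}.png',f['image']); pickle.dump(f,open(f'pics/{tag}.pkl','wb')); return f
def load(tag): return pickle.load(open(f'pics/{tag}.pkl','rb'))
def ray(f,u,v):
    d=np.array(f['rotation'])@np.linalg.inv(f['mtx'])@np.array([u,v,1.]); return np.array(f['eye']),d
def onz(f,u,v,z):
    e,d=ray(f,u,v); return e+d*(z-e[2])/d[2]
def proj(f,P):
    p=np.array(f['mtx'])@np.array(f['rotation']).T@(np.array(P)-np.array(f['eye'])); return p[:2]/p[2]
E
python3 - <<'E'
from h import *
a=snap('scene','a');b=snap('side','b');c=snap('wrist','c')
for f in(a,b,c):print(f['eye'],np.round(f['rotation'],3).tolist())
cv2.imwrite('pics/ab.png',cv2.resize(np.hstack([a['image'],b['image']]),(800,300)))
print(manip.state())
E
```

```text
[1.35625584 0.19036922 0.6630112 ] [-0.268, 0.54, 0.707, -0.37]
[-0.21037877  0.73902024  0.91775955] [0.172, -0.33, 0.831, -0.412]
[ 0.30420471 -0.54718771  0.37287186] [0.109, 0.827, -0.547, -0.074]
{'time': 0.15, 'joint_pos': array([-1.28702574e+00,  5.32433383e-02,  1.61398665e+00, -3.28100622e-05,
        1.47597278e+00, -1.19006262e-01]), 'joint_vel': array([-1.13079492e-04, -4.57677803e-04, -7.99844762e-03, -2.86366197e-04,
        2.60867723e-03, -3.37082909e-05]), 'joint_efforts': array([ 4.82118721e-04, -3.94242668e+01, -3.70721269e+01, -1.04922744e-04,
        4.63860633e-03, -7.14619990e-07]), 'tool_pos': array([ 0.24484283, -0.57454419,  0.24431695]), 'tool_rot': array([-8.00985672e-04,  9.79789165e-01,  2.00031359e-01, -8.25222696e-05]), 'contact_force': array([ 0.48745817,  0.24745571, -0.2064149 ]), 'ft_torque': array([ 0.01834178, -0.05108615,  0.03744548]), 'grasp_force': 0.0, 'gripper_width': 1.0025183607802268}
```

View pics/a.png

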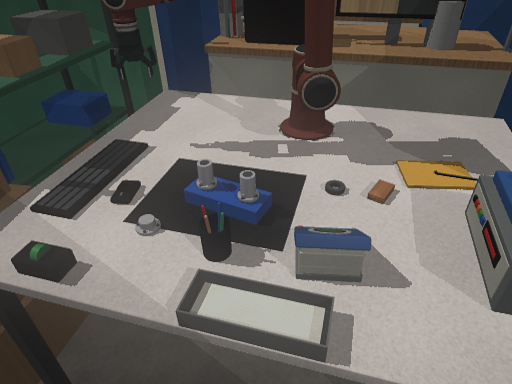

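View pics/b.png

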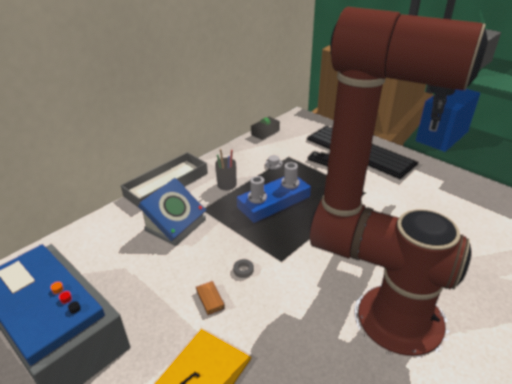

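The scene view shows the castings at about (205,173) and (248,186), and the scanner at (331,250). In the side view the castings are at (257,190) and (291,175), and the window is at (175,206). I'll enlarge both for accurate positions.

Run:
```python
from h import *
a=load('a')['image'];b=load('b')['image']
A=cv2.resize(a[145:285,180:380],(800,560),interpolation=cv2.INTER_CUBIC)
B=cv2.resize(b[150:250,130:320],(760,400),interpolation=cv2.INTER_CUBIC)
cv2.imwrite('pics/A.png',A);cv2.imwrite('pics/B.png',B)
```

```text
(no output)
```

View pics/A.png

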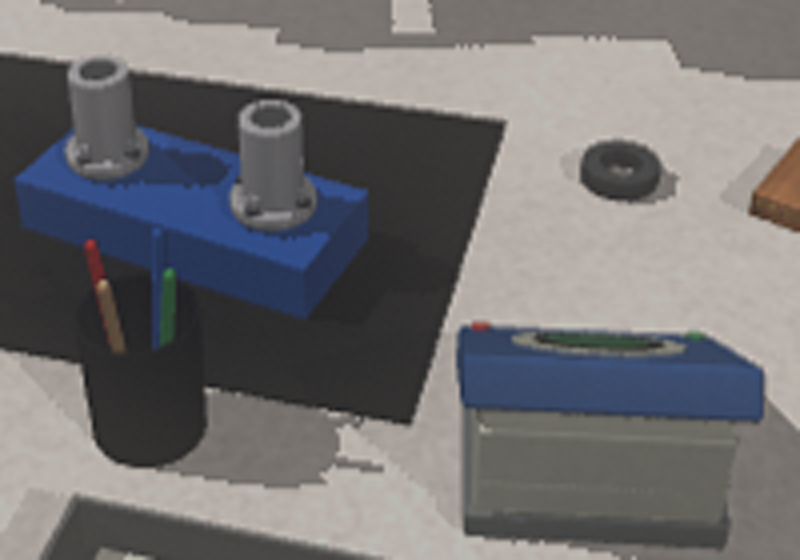

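View pics/B.png

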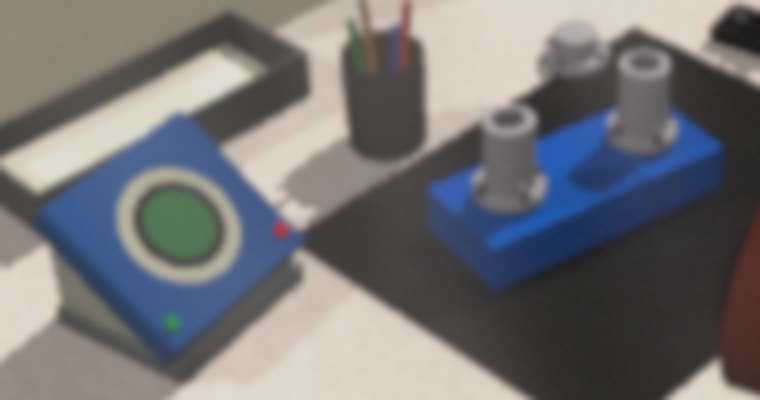

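```bash
cat > fit.py <<'E'
from h import *
from scipy.optimize import least_squares
a=load('a');b=load('b')
A=lambda u,v:(u/4+180,v/4+145); B=lambda u,v:(u/4+130,v/4+150)
tri=lambda l:least_squares(lambda P:np.concatenate([(proj(f,P)-uv) for f,uv in l]),[.6,0,.1])
for l in([(a,A(100,72)),(b,B(644,62))],[(a,A(270,115)),(b,B(511,118))],[(a,A(600,343)),(b,B(180,222))]):
    r=tri(l);print(r.x.round(4),r.fun.round(1)); 
    for z in(.124,.085):print('  ',z,[onz(f,*uv,z).round(4)[:2] for f,uv in l])
def win(x,y,t):
    c,s=np.cos(t),np.sin(t);X=np.array([c,s,0]);Y=np.array([-s,c,0]);th=np.radians(35);Z=np.array([0,0,1.])
    n=-np.sin(th)*X+np.cos(th)*Z; u=np.cos(th)*X+np.sin(th)*Z
    return np.array([x,y,.085]),u,Y,n
obsB=[B(180,114),B(40,210),B(168,353),B(301,238)]
obsA=[A(763,370),A(460,330+35)]
def res(p):
    O,u,Y,n=win(*p)
    cs=[O+.075*u-.08*Y,O+.075*u+.08*Y,O-.075*u+.08*Y,O-.075*u-.08*Y]
    return np.concatenate([proj(b,c)-o for c,o in zip(cs,obsB)]+[proj(b,O)-B(180,222),proj(a,O)-A(600,343)])
best=min((least_squares(res,[.85,.2,t]) for t in(-1,0,1)),key=lambda r:r.cost)
print(best.x,best.fun.round(1),win(*best.x))
E
python3 fit.py
```

```text
Traceback (most recent call last):
  File "fit.py", line 7, in <module>
    r=tri(l);print(r.x.round(4),r.fun.round(1));
  File "fit.py", line 5, in <lambda>
    tri=lambda l:least_squares(lambda P:np.concatenate([(proj(f,P)-uv) for f,uv in l]),[.6,0,.1])
                 ~~~~~~~~~~~~~^^^^^^^^^^^^^^^^^^^^^^^^^^^^^^^^^^^^^^^^^^^^^^^^^^^^^^^^^^^^^^^^^^^
  File "fit.py", line 5, in <lambda>
    tri=lambda l:least_squares(lambda P:np.concatenate([(proj(f,P)-uv) for f,uv in l]),[.6,0,.1])
                                                         ~~~~^^^^^
  File "h.py", line 11, in proj
    p=np.array(f['mtx'])@np.array(f['rotation']).T@(np.array(P)-np.array(f['eye'])); return p[:2]/p[2]
      ~~~~~~~~~~~~~~~~~~^~~~~~~~~~~~~~~~~~~~~~~~~~
ValueError: matmul: Input operand 1 has a mismatch in its core dimension 0, with gufunc signature (n?,k),(k,m?)->(n?,m?) (size 4 is different from 3)
```

Rotation is a quaternion.

```bash
sed -i "s/^from plant.*/&\nfrom scipy.spatial.transform import Rotation as R\nM=lambda f:R.from_quat(f['rotation'],scalar_first=True).as_matrix()/; s/np.array(f\['rotation'\])/M(f)/" h.py; python3 fit.py
```

```text
[ 0.5424 -0.2072  0.1224] [-0.5 -0.5 -0.5  0.7]
   0.124 [array([ 0.5472, -0.2036]), array([ 0.5424, -0.2096])]
   0.085 [array([ 0.4887, -0.2321]), array([ 0.5794, -0.2562])]
[ 0.5684 -0.072   0.1232] [-0.4 -0.4 -0.4  0.5]
   0.124 [array([ 0.5712, -0.07  ]), array([ 0.5686, -0.0742])]
   0.085 [array([ 0.5144, -0.0888]), array([ 0.6069, -0.1142])]
[0.6996 0.1681 0.0854] [-0.7 -0.4 -0.9  0.6]
   0.124 [array([0.7446, 0.1711]), array([0.6578, 0.1909])]
   0.085 [array([0.7003, 0.1697]), array([0.7005, 0.164 ])]
[0.69963211 0.16895764 0.17419477] [-0.1 -1.8 -1.3 -0.2  0.9  0.3  1.3  0.6 -1.1  0.8 -0.3 -0.2] (array([0.69963211, 0.16895764, 0.085     ]), array([0.80675534, 0.14197146, 0.57357644]), array([-0.17331515,  0.98486642,  0.        ]), array([-0.56489617, -0.09940949,  0.81915204]))
```

```bash
cat >> h.py <<'E'
def rot(x,z):
    z=np.array(z)/np.linalg.norm(z);x=np.array(x)-np.dot(x,z)*z;x/=np.linalg.norm(x);return np.c_[x,np.cross(z,x),z]
def delta(p,Rt=None,s=None):
    "rotation vec (deg, tool) to do first, then shift mm in the new tool axes"
    s=s or manip.state();R0=R.from_quat(s['tool_rot'],scalar_first=True).as_matrix()
    if Rt is None:Rt=R0
    rv=np.degrees(R.from_matrix(R0.T@Rt).as_rotvec())
    return rv.round(2),(1000*Rt.T@(np.array(p)-s['tool_pos'])).round(1)
def down(yaw):return rot([np.cos(np.radians(yaw)),np.sin(np.radians(yaw)),0],[0,0,-1])
E
python3 -c "
from h import *
print(delta([.5435,-.2065,.245],down(79)))"
```

```text
(array([-8.000e-02, -5.000e-02, -5.592e+01]), array([418.3, 222.9,  -0.7]))
```

Request:
servo_tool(
  moves=[
    [[0,0,0,0,0,-9.3,85],[0,0,0,0,0,-9.3,85],[0,0,0,0,0,-9.3,85],[0,0,0,0,0,-9.3,85],[0,0,0,0,0,-9.3,85],[0,0,0,0,0,-9.4,85],[40,20,0,0,0,0,85],[40,20,0,0,0,0,85],[40,20,0,0,0,0,85],[40,20,0,0,0,0,85],[40,20,0,0,0,0,85],[0,0,0,0,0,0,85]],
  ],
)

```text
time: 1.65
tool_pos: [0.3827, -0.3956, 0.245]
tool_rot: [-0.0, 0.77, 0.637, 0.0]
contact_force: [-0.7, -0.3, 0.0]
gripper_width: 0.994
grasp_force: 0.0
```

Request:
servo_tool(
  moves=[
    [[44,24,0,0,0,0,85],[44,24,0,0,0,0,85],[44,25,0,0,0,0,85],[43,25,0,0,0,0,85],[43,25,0,0,0,0,85],[0,0,0,0,0,0,85],[0,0,0,0,0,0,85]],
  ],
)

```text
time: 2.52
tool_pos: [0.5433, -0.2081, 0.2449]
tool_rot: [-0.0, 0.772, 0.636, -0.0]
contact_force: [0.1, -0.2, -0.7]
gripper_width: 0.991
grasp_force: 0.0
```

Run:
```python
from h import *
s=manip.state();print(s['time'],s['tool_pos'],delta([.5435,-.2065,.245],down(79)))
f=snap('wrist','w1')
for P in([.5424,-.2072,.124],[.5684,-.072,.124]):print(proj(f,P))
cv2.imwrite('pics/w1b.png',cv2.resize(f['image'],(800,600),interpolation=cv2.INTER_CUBIC))
```

```text
2.525 [ 0.54334238 -0.20811583  0.24490345] (array([-0.05,  0.03, -0.05]), array([ 1.6, -0.2, -0.1]))
[253.96671557 187.44228273]
[253.50475638   9.50039125]
```

View pics/w1b.png

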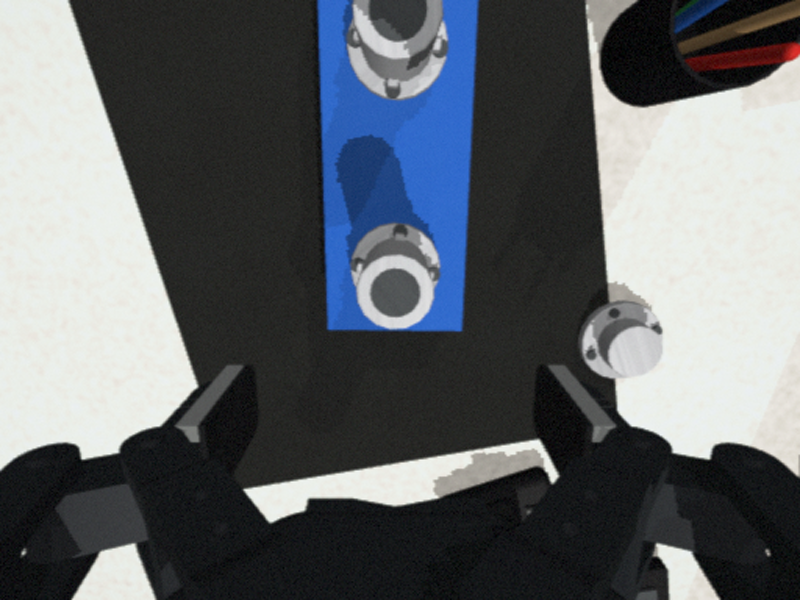

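The wrist view shows the near casting's top centred at (395,290) in the enlarged picture, and the far one near (398,12). The end cap (622,340) and pen cup (700,50) are both clear of the fingers.

Run:
```python
from h import *
f=load('w1');k=1/1.5625
a=onz(f,395*k,290*k,.124);b=onz(f,398*k,12*k,.124);print(a,b,np.linalg.norm(b-a),np.degrees(np.arctan2(*(b-a)[1::-1])))
# nest edges z=.045
for q in[(327,330),(462,331),(318,0),(477,0)]:print(onz(f,q[0]*k,q[1]*k,.045))
print(delta([*a[:2],.09]))
```

```text
[ 0.54172348 -0.20538282  0.124     ] [ 0.5695221  -0.07098686  0.124     ] 0.13724080664551172 78.31367238714866
[ 0.48177216 -0.2461543   0.045     ]
[ 0.58075661 -0.26630678  0.045     ]
[ 0.52643532 -0.03244216  0.045     ]
[ 0.62397071 -0.05159965  0.045     ]
(array([0., 0., 0.]), array([  2.8,  -1.9, 155. ]))
```

Request:
servo_tool(
  moves=[
    [[3,-2,25,0,0,0,85],[0,0,30,0,0,0,85],[0,0,30,0,0,0,85],[0,0,30,0,0,0,85],[0,0,25,0,0,0,85],[0,0,15,0,0,0,85],[0,0,0,0,0,0,85],[0,0,0,0,0,0,60],[0,0,0,0,0,0,50],[0,0,0,0,0,0,45]],
  ],
)

```text
time: 3.82
tool_pos: [0.5431, -0.2043, 0.0914]
tool_rot: [0.001, 0.772, 0.636, 0.0]
contact_force: [1.1, -0.0, 0.4]
gripper_width: 0.531
grasp_force: 0.4
```

Request:
servo_tool(
  moves=[
    [[0,0,0,0,0,0,35],[0,0,0,0,0,0,35],[0,0,0,0,0,0,35],[0,0,0,0,0,0,35],[0,0,0,0,0,0,35],[0,0,0,0,0,0,35]],
  ],
)

```text
time: 4.58
tool_pos: [0.5434, -0.2044, 0.0916]
tool_rot: [0.001, 0.772, 0.636, 0.001]
contact_force: [1.8, 0.8, 5.7]
gripper_width: 0.496
grasp_force: 61.2
```

Request:
servo_tool(
  moves=[
    [[0,0,-5,0,0,0,35],[0,0,-5,0,0,0,35],[0,0,-5,0,0,0,35],[0,0,-3,0,0,0,35],[0,0,0,0,0,0,35],[0,0,0,0,0,0,35],[0,0,0,0,0,0,35],[0,0,0,0,0,0,35]],
  ],
)

```text
time: 5.58
tool_pos: [0.542, -0.2038, 0.1081]
tool_rot: [-0.001, 0.772, 0.636, -0.0]
contact_force: [1.9, -0.7, -6.7]
gripper_width: 0.5
grasp_force: 62.4
```

Run:
```python
from h import *
for i in range(3):
    snap('wrist','w2');s=manip.state();print(s['tool_pos'],s['contact_force'],s['ft_torque'],s['joint_efforts'].round(2))
```

```text
[ 0.54204011 -0.20381151  0.10812584] [ 1.78018384 -0.11602743 -7.20869378] [-0.14088426 -0.58376571  0.01683565] [ -0.06 -40.26 -36.08  -0.15   0.77   0.  ]
[ 0.54204868 -0.20380406  0.10817963] [ 2.19907922 -1.01923707 -6.54598208] [-0.1391222  -0.46677891  0.04490534] [ -0.06 -40.22 -36.14  -0.14   0.69   0.  ]
[ 0.54206139 -0.20381893  0.10821876] [ 2.0421961  -0.31048972 -6.90202377] [-0.07872544 -0.42310791  0.02606161] [ -0.06 -40.19 -36.2   -0.13   0.62   0.  ]
```

The 6.9 N reading, with a 2 N side force, suggests the foot rubs on the bore. I'll shift to relieve that and read again.

Request:
servo_tool(
  moves=[
    [[0,1.5,0,0,0,0,35],[0,0,0,0,0,0,35],[0,0,0,0,0,0,35],[0,0,0,0,0,0,35],[0,0,0,0,0,0,35],[0,0,0,0,0,0,35],[0,0,0,0,0,0,35],[0,0,0,0,0,0,35]],
  ],
)

```text
time: 6.72
tool_pos: [0.5439, -0.2043, 0.1084]
tool_rot: [0.0, 0.772, 0.636, 0.0]
contact_force: [-0.3, -0.0, -5.0]
gripper_width: 0.503
grasp_force: 62.7
```

Run:
```python
from h import *
for i in range(3):
    snap('wrist','w2');s=manip.state();print(s['time'],s['tool_pos'],s['contact_force'],s['ft_torque'],s['joint_efforts'].round(2))
```

```text
6.775 [ 0.54387026 -0.20423808  0.10830306] [-0.57756436  0.53473201 -4.45975169] [ 1.35018904e-03 -4.39127732e-05 -3.29374592e-02] [-0.000e+00 -4.003e+01 -3.667e+01 -2.000e-02 -1.000e-02  0.000e+00]
6.825 [ 0.54386402 -0.20423196  0.10828889] [-0.98134492 -0.59674911 -4.81751146] [ 0.03007916 -0.01295527 -0.02064241] [-0.000e+00 -4.003e+01 -3.667e+01 -2.000e-02 -1.000e-02  0.000e+00]
6.875 [ 0.54384757 -0.20423542  0.10826328] [ 0.57394555  0.60590287 -4.99750914] [ 0.0466692  -0.01243413 -0.03625642] [ 0.000e+00 -4.003e+01 -3.667e+01 -2.000e-02 -1.000e-02 -0.000e+00]
```

Centred, the reading is 4.8 N with zero torque, so the near casting is the heavy one. I'll reseat it and heft the other.

Request:
servo_tool(
  moves=[
    [[0,0,5,0,0,0,35],[0,0,5,0,0,0,35],[0,0,4,0,0,0,35],[0,0,2.5,0,0,0,35],[0,0,0,0,0,0,35],[0,0,0,0,0,0,50],[0,0,0,0,0,0,85],[0,0,0,0,0,0,85],[0,0,0,0,0,0,85],[0,0,0,0,0,0,85]],
  ],
)

```text
time: 8.12
tool_pos: [0.5439, -0.2043, 0.092]
tool_rot: [0.0, 0.772, 0.636, 0.0]
contact_force: [-0.3, 0.7, -1.3]
gripper_width: 0.992
grasp_force: 0.0
```

Request:
servo_tool(
  moves=[
    [[0,0,-15,0,0,0,85],[0,0,-35,0,0,0,85],[0,0,-35,0,0,0,85],[0,0,0,0,0,0,85],[47,0,0,0,0,0,85],[47,0,0,0,0,0,85],[46,0,0,0,0,0,85],[0,0,0,0,0,0,85],[0,0,0,0,0,0,85]],
  ],
)

```text
time: 9.25
tool_pos: [0.5702, -0.067, 0.1762]
tool_rot: [-0.0, 0.772, 0.636, -0.0]
contact_force: [-0.8, -0.6, 0.1]
gripper_width: 0.996
grasp_force: 0.0
```

Run:
```python
from h import *
f=snap('wrist','w3')
s=manip.state();print(s['time'],s['tool_pos'],delta([.572,-.067,.0915],down(78.5)))
print(proj(f,[.572,-.067,.124]))
cv2.imwrite('pics/w3b.png',f['image'])
```

```text
9.3 [ 0.57027807 -0.06747679  0.17629136] (array([-0.05,  0.02,  0.45]), array([ 0.8,  1.6, 84.8]))
[258.59518442 215.53487198]
```

View pics/w3b.png

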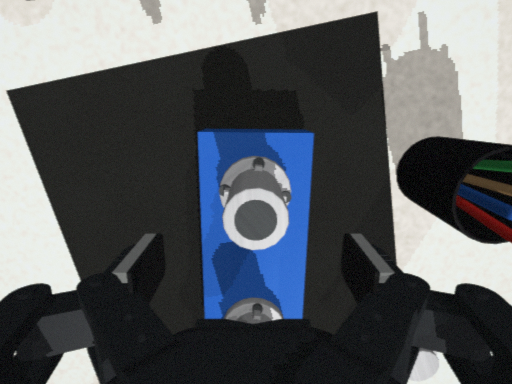

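The wrist view shows the second casting's top at (255,218), centred between the fingers and within about 2 mm of my prediction. Now I'll descend and grip it.

Request:
servo_tool(
  moves=[
    [[0,1,25,0,0,0,85],[0,0,25,0,0,0,85],[0,0,20,0,0,0,85],[0,0,14,0,0,0,85],[0,0,0,0,0,0,85],[0,0,0,0,0,0,60],[0,0,0,0,0,0,48],[0,0,0,0,0,0,35],[0,0,0,0,0,0,35],[0,0,0,0,0,0,35],[0,0,0,0,0,0,35],[0,0,0,0,0,0,35]],
  ],
)

```text
time: 10.8
tool_pos: [0.5724, -0.0672, 0.0942]
tool_rot: [0.001, 0.772, 0.636, 0.001]
contact_force: [-1.0, -0.0, 5.9]
gripper_width: 0.501
grasp_force: 61.0
```

Request:
servo_tool(
  moves=[
    [[0,0,0,0,0,0,35],[0,0,0,0,0,0,35],[0,0,-5,0,0,0,35],[0,0,-5,0,0,0,35],[0,0,-5,0,0,0,35],[0,0,-2,0,0,0,35],[0,0,0,0,0,0,35],[0,0,0,0,0,0,35],[0,0,0,0,0,0,35],[0,0,0,0,0,0,35]],
  ],
)

```text
time: 12.05
tool_pos: [0.5715, -0.067, 0.1096]
tool_rot: [-0.0, 0.772, 0.636, -0.0]
contact_force: [-0.1, 0.0, -2.7]
gripper_width: 0.499
grasp_force: 61.2
```

Run:
```python
from h import *
for i in range(3):
    snap('wrist','w4');s=manip.state();print(s['time'],s['tool_pos'],s['contact_force'],s['ft_torque'],s['grasp_force'])
```

```text
12.1 [ 0.57154315 -0.06701081  0.10967871] [ 0.32239296 -0.69063249 -1.77906151] [-0.02353535  0.0204708  -0.02253637] 61.175243854522705
12.15 [ 0.57155832 -0.06701111  0.10972052] [-0.27411455 -0.3143699  -1.89526468] [0.02625115 0.02516662 0.03125563] 61.175326108932495
12.2 [ 0.57157159 -0.06703989  0.10974611] [ 0.8066966  -0.05133823 -3.03931844] [ 0.03641156 -0.01773511  0.01263062] 61.175469160079956
```

The second casting reads about 2.4 N, so it is the light one. I'll reseat it and go back for the heavy one.

Request:
servo_tool(
  moves=[
    [[0,0,5,0,0,0,35],[0,0,5,0,0,0,35],[0,0,4,0,0,0,35],[0,0,2.5,0,0,0,35],[0,0,0,0,0,0,35],[0,0,0,0,0,0,50],[0,0,0,0,0,0,85],[0,0,0,0,0,0,85],[0,0,0,0,0,0,85],[0,0,0,0,0,0,85]],
  ],
)

```text
time: 13.45
tool_pos: [0.5716, -0.067, 0.0933]
tool_rot: [-0.0, 0.772, 0.636, 0.0]
contact_force: [-0.3, -0.6, 1.1]
gripper_width: 0.995
grasp_force: 0.0
```

Request:
servo_tool(
  moves=[
    [[0,0,-15,0,0,0,85],[0,0,-35,0,0,0,85],[0,0,-33,0,0,0,85],[0,0,0,0,0,0,85],[-47,0,0,0,0,0,85],[-47,0,0,0,0,0,85],[-46,0,0,0,0,0,85],[0,0,0,0,0,0,85],[0,0,0,0,0,0,85]],
  ],
)

```text
time: 14.58
tool_pos: [0.5445, -0.204, 0.1756]
tool_rot: [-0.001, 0.772, 0.636, -0.0]
contact_force: [-0.4, 0.1, -0.1]
gripper_width: 0.991
grasp_force: 0.0
```

Run:
```python
from h import *
f=snap('wrist','w5');snap('side','b5')
s=manip.state();print(s['time'],s['tool_pos'],delta([.5439,-.2043,.0915],down(79)))
cv2.imwrite('pics/w5b.png',f['image'])
```

```text
14.675 [ 0.5448585  -0.2033769   0.17588495] (array([-0.04, -0.03,  0.05]), array([-1.1, -0.8, 84.4]))
```

View pics/w5b.png

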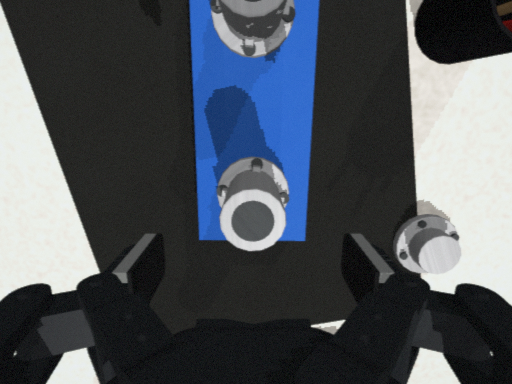

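Both castings stand seated. The heavy one's top is at (253,219), lined up as in the earlier grasp.

Request:
servo_tool(
  moves=[
    [[-1,-1,25,0,0,0,85],[0,0,25,0,0,0,85],[0,0,20,0,0,0,85],[0,0,14,0,0,0,85],[0,0,0,0,0,0,85],[0,0,0,0,0,0,60],[0,0,0,0,0,0,48],[0,0,0,0,0,0,35],[0,0,0,0,0,0,35],[0,0,0,0,0,0,35],[0,0,0,0,0,0,35],[0,0,0,0,0,0,35]],
  ],
)

```text
time: 16.18
tool_pos: [0.5443, -0.2057, 0.0937]
tool_rot: [0.001, 0.772, 0.636, 0.0]
contact_force: [-1.7, 0.2, 6.6]
gripper_width: 0.499
grasp_force: 61.6
```

Request:
servo_tool(
  moves=[
    [[0,0,0,0,0,0,35],[0,0,0,0,0,0,35],[0,0,-5,0,0,0,35],[0,0,-15,0,0,0,35],[0,0,-20,0,0,0,35],[0,0,-30,0,0,0,35],[0,0,-40,0,0,0,35],[0,0,-40,0,0,0,35],[0,0,-40,0,0,0,35],[0,0,-10,0,0,0,35],[0,0,0,0,0,0,35],[0,0,0,0,0,0,35]],
  ],
)

```text
time: 17.68
tool_pos: [0.5426, -0.2047, 0.2895]
tool_rot: [-0.002, 0.772, 0.636, -0.001]
contact_force: [-0.5, 0.1, -5.0]
gripper_width: 0.503
grasp_force: 63.5
```

Run:
```python
from h import *
s=manip.state();print(s['time'],s['tool_pos'],s['contact_force'],s['grasp_force'])
# nominal: window pose from fit; TCP lies 80mm above foot on axis
O=np.array([.6996,.169,.085]);t=.174;th=np.radians(35)
n=np.array([-np.sin(th)*np.cos(t),-np.sin(th)*np.sin(t),np.cos(th)])
Rt=rot([-np.sin(t),np.cos(t),0],-n)
for d in(.16,.06):
    p=O+(d+.081)*n;print(d,p,delta(p,Rt)); print(R.from_matrix(Rt).as_quat(scalar_first=True))
p=O+(.22)*n;print(delta(p,s=s))
```

```text
17.675 [ 0.54262383 -0.20466116  0.2895125 ] [-0.5222346   0.13234942 -5.02059463] 63.54860186576843
0.16 [0.56345536 0.14506883 0.28241564] (array([-34.85,   6.29, -20.38]), array([340.8,  62.3,  52.3]))
[0.19335134 0.61323209 0.73042619 0.23030249]
0.06 [0.61994691 0.15499878 0.20050044] (array([-34.85,   6.29, -20.38]), array([340.8,  62.3, 152.3]))
[0.19335134 0.61323209 0.73042619 0.23030249]
(array([0., 0., 0.]), array([351.5, -35.1,  25. ]))
```

Request:
servo_tool(
  moves=[
    [[30,-4,0,0,0,0,35],[50,-6,0,0,0,0,35],[50,-7,0,0,0,0,35],[50,-7,0,0,0,0,35],[50,-7,0,0,0,0,35],[50,-7,0,0,0,0,35],[40,-5,0,0,0,0,35],[27,-3,0,0,0,0,35],[0,0,0,0,0,0,35],[0,0,0,0,0,0,35]],
  ],
)

```text
time: 18.92
tool_pos: [0.5642, 0.1437, 0.2905]
tool_rot: [-0.001, 0.772, 0.636, -0.001]
contact_force: [-0.5, 0.5, -6.4]
gripper_width: 0.499
grasp_force: 63.4
```

Request:
servo_tool(
  moves=[
    [[0,0,0,-5,0.9,-2.9,35],[0,0,0,-5,0.9,-2.9,35],[0,0,0,-5,0.9,-2.9,35],[0,0,0,-5,0.9,-2.9,35],[0,0,0,-5,0.9,-2.9,35],[0,0,0,-5,0.9,-2.9,35],[0,0,0,-4.8,0.9,-2.9,35],[0,0,0,0,0,0,35],[0,0,0,0,0,0,35],[0,0,0,0,0,0,35]],
  ],
)

```text
time: 20.18
tool_pos: [0.5653, 0.144, 0.2927]
tool_rot: [0.195, 0.613, 0.73, 0.23]
contact_force: [0.1, -1.0, -5.0]
gripper_width: 0.498
grasp_force: 63.5
```

```bash
cat > tgt.py <<'E'
from h import *
s=manip.state();print(s['time'],s['tool_pos'],s['contact_force'],s['grasp_force'])
O=np.array([.6996,.169,.085]);t=.174;th=np.radians(35)
n=np.array([-np.sin(th)*np.cos(t),-np.sin(th)*np.sin(t),np.cos(th)])
Rt=rot([-np.sin(t),np.cos(t),0],-n)
print(delta(O+(.06+.081)*n,Rt))
E
python3 - <<'E'
from tgt import *
f=snap('side','b6');g=snap('wrist','w6');snap('scene','a6')
cv2.imwrite('pics/b6b.png',np.vstack([cv2.resize(f['image'][110:260,100:300],(600,450),interpolation=cv2.INTER_CUBIC)]))
E
```

```text
20.175 [0.56527079 0.14395414 0.2927021 ] [ 0.09203609 -1.04249532 -4.98873348] 63.52534532546997
(array([ 0.13,  0.19, -0.  ]), array([  1.4,  -7.2, 107.5]))
```

View pics/b6b.png

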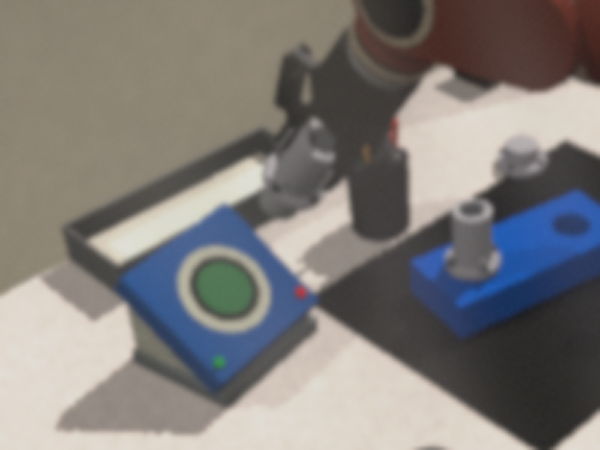

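The side view shows the casting tilted over the window, which is centred at (223,290) in the crop, with the light one seated at (472,240). Now I'll approach along the line of sight.

Request:
servo_tool(
  moves=[
    [[1,-7,0,0,0,0,35],[0,0,15,0,0,0,35],[0,0,20,0,0,0,35],[0,0,20,0,0,0,35],[0,0,20,0,0,0,35],[0,0,20,0,0,0,35],[0,0,11,0,0,0,35],[0,0,0,0,0,0,35],[0,0,0,0,0,0,35],[0,0,0,0,0,0,35],[0,0,0,0,0,0,35],[0,0,0,0,0,0,35]],
  ],
)

```text
time: 21.82
tool_pos: [0.6193, 0.1544, 0.2021]
tool_rot: [0.196, 0.613, 0.73, 0.231]
contact_force: [-0.3, -0.4, -5.1]
gripper_width: 0.501
grasp_force: 63.8
```

Run:
```python
from tgt import *
f=snap('side','b7');g=snap('scene','a7')
foot=O+.06*n
print('B foot',proj(f,foot),'flange',proj(f,O+.105*n),'win',proj(f,O),'A',proj(g,foot),proj(g,O+.105*n),proj(g,O))
c=lambda i,x,y:cv2.resize(i[y:y+120,x:x+100],(400,480),interpolation=cv2.INTER_CUBIC)
cv2.imwrite('pics/f.png',np.hstack([c(f['image'],130,125),c(g['image'],285,150)]))
```

```text
21.825 [0.61929118 0.15441498 0.20210343] [-0.31319106 -0.37093647 -5.05195836] 63.82077097892761
(array([0.21, 0.17, 0.04]), array([ 0.5, -0.3,  1.7]))
B foot [180.34141747 197.52650898] flange [185.47176161 190.48944258] win [173.90514887 206.35485427] A [330.89632207 204.87391499] [331.76485468 185.61636753] [329.74037374 230.50419011]
```

View pics/f.png

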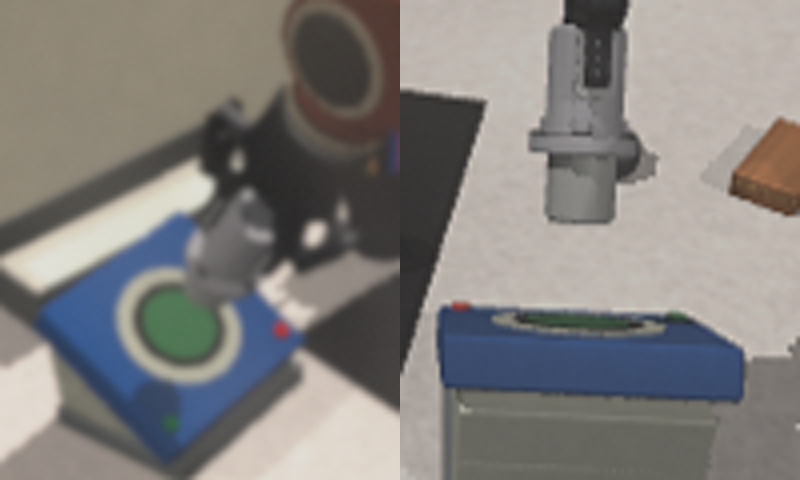

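In both views the foot, at (205,290) on the left and (580,217) on the right, matches the predicted position within about 4 crop pixels. The casting is steady and clear of the scanner, so I'll hand in.

```bash
python3 -c "
from h import *
print(manip.job_done())"
```

```text
the job is handed in; nothing more can be done
None
```

The job is handed in: the robot holds the heavier casting (about 4.8 N, against 2.4 N for the lighter one) steadily with its foot about 6 cm from the window and centred on it, and the lighter one stands seated in its bore.

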